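Open the blue-capped solvent tin

ROBOT

A 6-joint arm with a two-finger parallel gripper is mounted at the origin on the work surface. World frame = base frame: x ahead of the robot, y to its left, z up, the work surface at z = 0. Lengths are in mm, angles in rad, forces in N, time in s.
With the tool pointing down it reaches from about 350 to 975 mm from the base axis. Payload 7.1 kg.
Tool frame: the origin (TCP) lies at the very end of the fingers, on their centre line; the grasp point (between the pads) lies 19 mm behind it; z points along the fingers, y is the direction in which the jaws open and shut (so a half turn about z gives the same grasp; the last joint's range is limited). The gripper opens to 88 mm and grips with 3 to 60 N. Pads are 20 mm wide; open, the fingers measure 115 mm over their backs; the gripper's body (75 mm by 178 mm) begins 61 mm behind the grasp point.
Start: joints at [1.3, 0.423, 1.63, -0, 1.089, -0.019], TCP at [155.686, 605.282, 222.675] pointing down, gripper open.
Joint ranges: [-3, 3], [-0.9, 2.11], [0.09, 2.58], [-1.31, 4.45], [0.11, 2.69], [-2.54, 2.54]. Speed limits (rad/s): [2.39, 2.39, 3.01, 3.14, 3.14, 3.14].

INTERFACE

Orientations are given as a rotation vector (axis times angle).
In Python, from workcell import * gives the robot as it stands.
- The arm moves only by the tool play_rows, never from a script. Its argument "plan" is text: rows parted by semicolons, each of 7 numbers parted by spaces: the finger opening in cm, from 0 to 8.78, then the shift along the tool's x, y, z in cm, then the turn, a rotation vector about the tool's x, y, z in degrees. A call has 1 to 20 rows; each row shifts and turns the commanded pose from where the row before left it, along the tool's axes as they then stand; what a row does not reach is not made up. A row lasts 1/8 s, in which the tool goes at most 62.5 mm and 10.7 degrees, less where a joint would pass 70% of its speed; a pose out of reach is approached as far as the arm can. A call is refused whole if a number of a shift passes 6.25 or a number of a turn 10.7, either way. A call with a gripper value outside its range is refused whole. The fingers move at their own pace and stop on an object; the grip force is fixed at half the most. Time passes only in rows, so rows that do not move let the fingers close. It gives the time, the measured TCP pose, the force and the opening at its end, in the units of the state.
- get_obs(): the state, without advancing time (a new reading comes with each control period).
- get_image(name): name is "scene" or "top" or "wrist"; returns a dict with "pixels" (400x640x3 uint8, red, green, blue), "range_z" (400x640 float32, mm along the optical axis (not along the pixel's ray), 0 where there is no reading), "fx", "fy", "cx", "cy" (pixels), "eye" and "attitude" of the camera in the world. Camera axes: x right, y down, z forward; pixel columns grow to the right and rows downward; lengths in mm; the calibration is good to about 2 mm. A picture is of the moment at which its call begins.
- close_job(): hands the job in, once; it reports no verdict.
The state is a dict: "t": time; "qpos": joint angles; "qvel": joint speeds; "joint_torque": joint torques, N m; "ee_pos": TCP position; "orientation": TCP orientation; "ft_force": force on the tool from outside, world axes, zero at the start; "moment": the same for the moment, N m; "width": finger opening in mm.
Only numpy, scipy, OpenCV 4.12 (cv2) and the standard library are available. Lean on these libraries where they do the work, as an engineer would, in place of code of your own. Each camera call takes 0.05 s, during which the arm holds its last target. There are 200 camera calls.

TASK

The brushes need washing, so open the tin with the blue cap: press its safety cap down firmly and, while it is held down, turn it anticlockwise (seen from above) as far as it goes, then let go so that it springs up, open. Leave the red and the yellow caps closed.

Things in the scene. Friction and masses are not known exactly. Their poses are not given: they have to be found in the camera images.
- blue_cap (a point): Centre of the top of the blue cap, the one to open: round, ribbed, upright, 54 mm across, 26 mm tall, white stripe on top; its top is 214 mm above the table when closed. Captive: it never comes off. Grip it at any yaw. A white neck 36 mm wide is below it, then a tin (68 x 104 mm, top at 158 mm; 48 mm collar to 162 mm) fixed to the table. z is up; x, y turn with the cap.
- blue_turn (a joint): Turn of the blue cap, rad: 0 closed, plus is anticlockwise from above, stop at 1.13 (65 deg). Teeth block it unless it is pressed over 4 mm down (6 to 8 mm is good, 9 the stop); a spring pushes up with 8 N closed, 11 N at 4 mm, 14 N at 9 mm. Held down it turns easily. Let go beyond 0.89 (51 deg) it rises to 10 mm above closed, top at 224 mm; let go earlier it stays down, not open.
- red_cap (a point): Centre of the top of the red cap, closed, 214 mm above the table, on another tin of the same make and size. To be left closed. The three tins stand side by side in any order, caps 0.2 m or more apart.
- yellow_cap (a point): Centre of the top of the yellow cap, closed, 214 mm above the table, on another tin of the same make and size. To be left closed.

How it is judged:
By the outcome, as a careful person would: the job done as asked, in the order asked, and still so for the second after the job is handed in, with the robot touching nothing.
It also fails if it takes over 29 s, if anything falls off the work surface, if the arm or the gripper's body presses on something with over 40 N, if the wrist force passes 120 N, or if a joint passes its speed limit or range.

## Working session

There is one attempt and no reset: what is moved stays moved. The work goes in short steps, Python scripts to look and compute and a tool call to move; the robot and the scene stay as the last step left them, time stands still between calls to the robot, and variables do not carry over. Pictures are saved under pics/ and viewed, about 8 in all and at most 12, crops included, and the job is handed in when it is done.

Besides the shell and the picture viewer there is one more tool, called after "Request:" as name(argument=value, ...), one argument or row to a line, values as JSON. play_rows: Moves the arm, as the interface text tells. Its arguments: {"type":"object","properties":{"plan":{"type":"string"}},"required":["plan"]}

```bash
mkdir -p pics
cat > h.py <<'E'
from workcell import *
import numpy as np, cv2
from scipy.spatial.transform import Rotation as R
def cloud(im):
    z=im["range_z"].astype(float); v,u=np.mgrid[0:z.shape[0],0:z.shape[1]]
    p=np.stack([(u-im["cx"])/im["fx"]*z,(v-im["cy"])/im["fy"]*z,z],-1)
    a=np.array(im["attitude"],float)
    M=a if a.shape==(3,3) else R.from_rotvec(a).as_matrix()
    return p@M.T+np.array(im["eye"])
def save(im,n): cv2.imwrite("pics/"+n,cv2.cvtColor(im["pixels"],cv2.COLOR_RGB2BGR))
E
python3 - <<'E'
from h import *
o=get_obs(); print(o)
for n in("top","scene"):
    im=get_image(n); save(im,n+"1.png"); P=cloud(im); print(n,im["eye"],im["attitude"])
    hsv=cv2.cvtColor(im["pixels"],cv2.COLOR_RGB2HSV)
    for c,lo,hi in(("red",0,6),("yellow",20,35),("blue",100,125)):
        m=(hsv[...,0]>=lo)&(hsv[...,0]<=hi)&(hsv[...,1]>120)&(hsv[...,2]>50)&(im["range_z"]>0)&(P[...,2]>200)&(P[...,2]<230)
        if m.sum()>5:
            q=P[m]; v,u=np.nonzero(m); print(c,m.sum(),q.min(0).round(),q.max(0).round(),((q.min(0)+q.max(0))/2).round(1),np.median(q,0).round(1),u.mean(),v.mean())
E
```

```text
{'t': 0.0, 'qpos': array([ 1.30001248e+00,  4.23856819e-01,  1.63067933e+00, -5.36002244e-06,
        1.08858021e+00, -1.90228163e-02]), 'qvel': array([ 0.00138096,  0.00015775,  0.00149093, -0.00066958, -0.00138057,
        0.0017659 ]), 'joint_torque': array([-8.39270251e-04, -5.44647574e+01, -2.73651302e+01,  6.44085836e-02,
        2.28435552e-02, -1.20689147e-04]), 'ee_pos': array([155.53724115, 604.77088884, 221.89590383]), 'orientation': array([-3.94390684e-01, -3.11652080e+00,  2.36926725e-03]), 'ft_force': array([-0.34882905, -0.13541704, -0.38397087]), 'moment': array([-0.01590539, -0.00708892,  0.0301923 ]), 'width': 88.05771055344073}
top [430.15424404 -12.04909906 922.04231877] [-2.14678783  2.10206665 -0.10681142]
red 655 [ 560. -280.  200.] [ 613. -230.  216.] [ 586.7 -254.8  208.3] [ 585.8 -252.3  213.2] 479.71603053435115 166.27175572519084
yellow 649 [454. 212. 201.] [506. 266. 216.] [480.2 239.2 208.4] [478.  236.9 212.5] 204.64098613251156 220.63790446841296
blue 586 [503. -41. 203.] [554.   7. 217.] [528.4 -16.9 209.7] [527.6 -16.3 213. ] 346.64334470989763 196.18430034129693
scene [1119.31450123  -27.80512178  824.13424724] [-1.82418271 -1.66890542  0.71860287]
red 496 [ 565. -282.  200.] [ 618. -229.  217.] [ 591.1 -255.2  208.3] [ 594.8 -252.2  213.3] 187.08870967741936 242.39314516129033
yellow 361 [456. 212. 200.] [510. 264. 216.] [483.1 237.9 208.1] [489.4 236.7 212.9] 419.86426592797784 188.595567867036
blue 387 [508. -42. 200.] [560.   7. 216.] [533.7 -17.6 208.2] [539.4 -17.7 213. ] 305.6227390180878 213.11111111111111
```

View pics/top1.png

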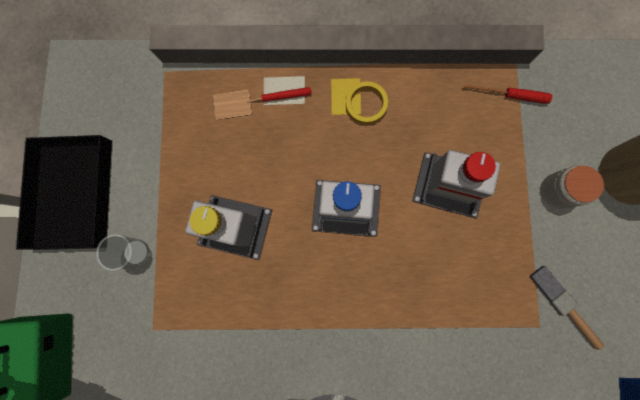

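View pics/scene1.png

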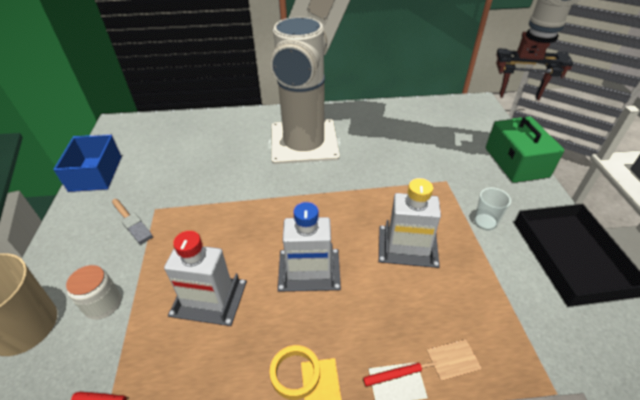

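The top view shows the yellow cap at (204,220), blue at (347,196) and red at (480,166). Both cameras agree that blue is at about (530,-17,214), which matches the stated height and reach. I'll rise, then move above it.

Request:
play_rows(
  plan="8.78 0 0 -4 0 0 0;8.78 0 0 -4 0 0 0;8.78 -3.7 -3.6 0 0 0 0;8.78 -3.7 -3.6 0 0 0 0;8.78 -3.7 -3.6 0 0 0 0;8.78 -3.7 -3.6 0 0 0 0;8.78 -3.7 -3.6 0 0 0 0;8.78 -3.7 -3.6 0 0 0 0;8.78 -3.7 -3.6 0 0 0 0;8.78 -3.7 -3.6 0 0 0 0;8.78 -3.7 -3.6 0 0 0 0;8.78 -3.7 -3.6 0 0 0 0;8.78 -3.7 -3.6 0 0 0 0;8.78 -3.7 -3.6 0 0 0 0;8.78 -3.7 -3.6 0 0 0 0;8.78 -3.7 -3.6 0 0 0 0",
)

```text
t: 2.1
ee_pos: [532.3, -13.5, 302.5]
orientation: [-0.395, -3.116, -0.0]
ft_force: [0.7, 0.7, 0.3]
width: 87.8
```

Request:
play_rows(
  plan="8.78 0 0 0 0 0 10;8.78 0 0 0 0 0 10;8.78 0 0 0 0 0 10;8.78 0 0 0 0 0 10;8.78 0 0 0 0 0 10;8.78 0 0 0 0 0 10;8.78 0 0 0 0 0 10;8.78 0 0 0 0 0 10;8.78 0 0 0 0 0 10;8.78 0 0 0 0 0 10;8.78 0 0 0 0 0 10;8.78 0 0 0 0 0 0;8.78 0 0 0 0 0 0",
)

```text
t: 3.72
ee_pos: [531.6, -11.9, 302.5]
orientation: [-2.777, -1.469, 0.001]
ft_force: [0.4, 0.3, 0.5]
width: 87.8
```

```bash
cat > m.py <<'E'
from h import *
import sys
o=get_obs(); print(o["t"],o["qpos"].round(3),o["ee_pos"].round(1),o["ft_force"].round(1),o["width"])
M=R.from_rotvec(o["orientation"]).as_matrix(); print("axes",M.T.round(3).tolist())
im=get_image("wrist"); save(im,sys.argv[1]); P=cloud(im)
hsv=cv2.cvtColor(im["pixels"],cv2.COLOR_RGB2HSV)
m=(hsv[...,0]>=100)&(hsv[...,0]<=125)&(hsv[...,1]>120)&(hsv[...,2]>50)&(P[...,2]>190)&(P[...,2]<235)
if m.sum():
    q=P[m]; top=q[q[:,2]>np.percentile(q[:,2],95)-4]
    (cx,cy),r=cv2.minEnclosingCircle(top[:,:2].astype(np.float32))
    v,u=np.nonzero(m); print("blue",m.sum(),"z",np.median(top[:,2]),"c",cx,cy,"r",r,"px",u.min(),u.max(),v.min(),v.max())
    c=np.array([cx,cy,np.median(top[:,2])]); print("cap centre in tool (cm)",(M.T@(c-o["ee_pos"])/10).round(2))
E
python3 m.py w1.png
```

```text
3.725 [-0.045  0.198  1.755 -0.     1.19   0.553] [531.6 -11.9 302.5] [0.4 0.3 0.5] 87.84074389799397
axes [[0.563, 0.827, -0.0], [0.827, -0.563, -0.0], [-0.0, 0.0, -1.0]]
blue 2358 z 214.203079030427 c 530.7713623046875 -16.40033531188965 r 26.019405364990234 px 292 348 181 238
cap centre in tool (cm) [-0.42  0.19  8.83]
```

Blue cap centre from the wrist camera: (530.8, -16.4, 214.2), radius 26 mm, as expected. Next I'll descend to pad height and grip.

Request:
play_rows(
  plan="8.78 -0.4 0.2 2 0 0 0;8.78 0 0 2.5 0 0 0;8.78 0 0 2.5 0 0 0;8.78 0 0 2 0 0 0;8.78 0 0 2 0 0 0;8.78 0 0 1 0 0 0;8.78 0 0 0 0 0 0;4.5 0 0 0 0 0 0;4.5 0 0 0 0 0 0;4.5 0 0 0 0 0 0;4.5 0 0 0 0 0 0;4.5 0 0 0 0 0 0;4.5 0 0 0 0 0 0",
)

```text
t: 5.4
ee_pos: [530.3, -15.7, 182.9]
orientation: [-2.778, -1.463, 0.002]
ft_force: [-4.0, 3.1, 5.0]
width: 51.7
```

```bash
python3 m.py w2.png; python3 -c "
from h import *
im=get_image('scene');a=im['pixels'][140:320,200:440];cv2.imwrite('pics/s2.png',cv2.resize(a[...,::-1],None,fx=3,fy=3))"
```

```text
5.4 [-5.300e-02  3.390e-01  1.869e+00  1.000e-03  9.350e-01  5.480e-01] [530.3 -15.7 182.9] [-4.   3.1  5. ] 51.725761609053635
axes [[0.566, 0.825, -0.0], [0.825, -0.566, -0.002], [-0.002, 0.001, -1.0]]
blue 5523 z 214.10190564416376 c 530.9497680664062 -15.342148780822754 r 26.396198272705078 px 267 371 207 313
cap centre in tool (cm) [ 0.07  0.02 -3.12]
```

View pics/s2.png

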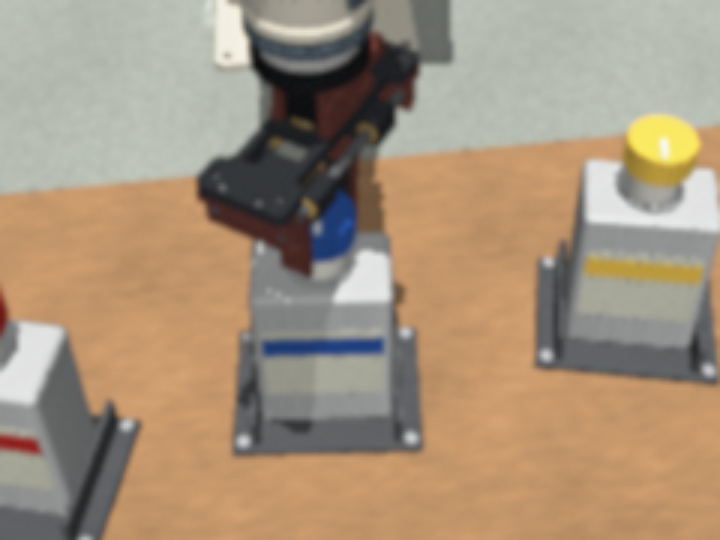

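The jaws hold the blue cap, at (330,225) in the crop. The opening is 51.7 mm and the neighbouring tins are clear. Now I'll press it down.

Request:
play_rows(
  plan="4.5 0 0 0.2 0 0 0;4.5 0 0 0.3 0 0 0;4.5 0 0 0.2 0 0 0;4.5 0 0 0.1 0 0 0;4.5 0 0 0 0 0 0;4.5 0 0 0 0 0 0",
)

```text
t: 6.25
ee_pos: [530.4, -15.7, 175.6]
orientation: [-2.778, -1.464, 0.001]
ft_force: [-6.7, 3.2, 12.8]
width: 51.6
```

```bash
python3 m.py w3.png
```

```text
6.25 [-5.300e-02  3.500e-01  1.874e+00  1.000e-03  9.190e-01  5.480e-01] [530.4 -15.7 175.6] [-6.7  3.2 12.8] 51.60586705087867
axes [[0.566, 0.825, -0.0], [0.825, -0.566, -0.002], [-0.001, 0.001, -1.0]]
blue 5364 z 206.86172498542803 c 531.0213012695312 -15.534284591674805 r 26.488271713256836 px 267 371 210 313
cap centre in tool (cm) [ 0.05  0.04 -3.13]
```

The cap is down 7.2 mm with no slip, at 12.8 N. Next I'll turn it anticlockwise, which is minus about tool z.

Request:
play_rows(
  plan="4.5 0 0 0 0 0 -6;4.5 0 0 0 0 0 -8;4.5 0 0 0 0 0 -8;4.5 0 0 0 0 0 -8;4.5 0 0 0 0 0 -8;4.5 0 0 0 0 0 -8;4.5 0 0 0 0 0 -8;4.5 0 0 0 0 0 -6;4.5 0 0 0 0 0 -4;4.5 0 0 0 0 0 -3;4.5 0 0 0 0 0 0;4.5 0 0 0 0 0 0",
)

```text
t: 7.8
ee_pos: [529.4, -15.8, 175.3]
orientation: [-1.51, -2.75, 0.001]
ft_force: [-9.0, 3.8, 12.0]
width: 51.7
```

```bash
python3 m.py w4.png; python3 -c "
from h import *
print(get_obs()['moment'])
a=cv2.imread('pics/w3.png');b=cv2.imread('pics/w4.png');cv2.imwrite('pics/cmp.png',cv2.resize(np.hstack([a[180:340,240:400],b[180:340,240:400]]),None,fx=2.4,fy=2.4))"
```

```text
7.8 [-0.053  0.35   1.875  0.002  0.92  -0.62 ] [529.4 -15.8 175.3] [-9.   3.8 12. ] 51.662652837472216
axes [[-0.537, 0.844, 0.003], [0.844, 0.537, -0.002], [-0.003, 0.001, -1.0]]
blue 5387 z 206.59733567633884 c 529.3832397460938 -15.592229843139648 r 26.49993133544922 px 267 371 209 314
cap centre in tool (cm) [ 0.03 -0.   -3.13]
[ 0.36080692  1.5532502  -0.78179513]
```

View pics/cmp.png

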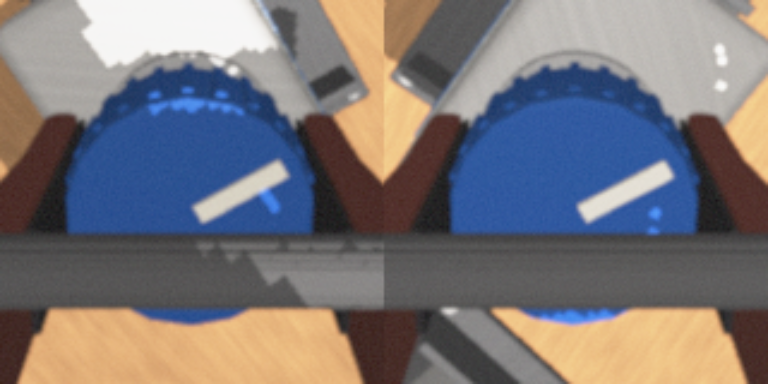

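The stripe keeps its angle relative to the jaws, so the cap followed the gripper through about 67° (stop is at 65°), and the moment shows it is against the stop. Now I'll release and withdraw.

Request:
play_rows(
  plan="8.78 0 0 0 0 0 0;8.78 0 0 0 0 0 0;8.78 0 0 0 0 0 0;8.78 0 0 0 0 0 0;8.78 0 0 0 0 0 0;8.78 0 0 0 0 0 0;8.78 0 0 -2 0 0 0;8.78 0 0 -3 0 0 0;8.78 0 0 -3 0 0 0;8.78 0 0 -3 0 0 0;8.78 0 0 -3 0 0 0;8.78 0 0 0 0 0 0;8.78 0 0 0 0 0 0",
)

```text
t: 9.48
ee_pos: [530.6, -16.3, 313.7]
orientation: [-1.509, -2.754, 0.001]
ft_force: [0.3, 0.0, -0.5]
width: 87.6
```

```bash
python3 m.py w5.png; python3 -c "
from h import *
im=get_image('top');save(im,'top5.png');P=cloud(im)
for n,x,y in(('red',586,-253),('yellow',479,238)):
    m=np.hypot(P[...,0]-x,P[...,1]-y)<18; print(n,np.median(P[m][:,2]))
cv2.imwrite('pics/cmp5.png',np.hstack([cv2.imread('pics/w5.png')[100:330,200:440],cv2.imread('pics/top5.png')[120:350,160:520]]))"
```

```text
9.475 [-0.053  0.186  1.743  0.     1.214 -0.622] [530.6 -16.3 313.7] [ 0.3  0.  -0.5] 87.60860948340317
axes [[-0.538, 0.843, 0.001], [0.843, 0.538, -0.001], [-0.001, 0.0, -1.0]]
blue 2319 z 224.22758306257373 c 529.4276123046875 -15.977139472961426 r 25.81637191772461 px 291 346 175 232
cap centre in tool (cm) [ 0.08 -0.07  8.95]
red 213.0679857126372
yellow 212.84938669409007
```

View pics/cmp5.png

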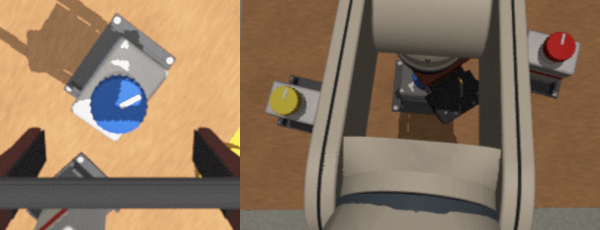

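The blue cap is up at 224 mm, so it is open, and the gripper is clear of it. Red and yellow are still at 213 mm with their stripes unturned. Handing in.

```bash
python3 -c "
from workcell import *
print(close_job())"
```

```text
the job is handed in; nothing more can be done
None
```

The blue tin is open and the job is handed in. I pressed the cap down about 7 mm (12–13 N), turned it anticlockwise to its stop, and let go. The gripper turned about 67°, just past the 65° stop, and the cap followed it.

- **Blue cap:** the last check put its top at 224.2 mm, where 224 mm means open.
- **Red and yellow caps:** both still read about 213 mm, with their stripes unturned, so they stayed closed.
- **Robot:** the gripper was open and clear of everything, with the wrist force near zero. It finished at about 9.5 s.

No check failed or disagreed.

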